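# Set the filter turret to red and light the lamp

## Task

On the filter turret of the lens inspection place, push the tabs that stand out from the wheel's rim with the fingertips until the red filter is centred under the black sight tube and fills its opening. Then press the red lamp button on the grey switch box fully down and let it come up again. Pick up and carry nothing, leave the switch box where it stands, keep the button unpressed until the red filter is in place, and leave the other things on the desk alone.

Things in the scene. Friction and masses are not known exactly. Their poses are not given: they have to be found in the camera images.
- turret: Filter turret bolted to the desk: round grey foot of radius 56 mm, at most 12 mm high outside the hub. Origin on the desk on the wheel's vertical axis; z up; its +x axis points from the wheel's axis to the sight and its post (away from the robot, within 30 degrees). The post stands 92 to 110 mm out along +x, 83 mm tall with its screws.
- wheel (a joint): Angle in rad of the wheel about the turret's vertical axis, anticlockwise from above positive. At 0 or any whole turn (6.28) the red filter is exactly under the sight. No clicks; more than three turns are free either way; a steady drag of 0.12 N m (about 2 N at a tab) keeps it where it is left. Anticlockwise from above the filters are red, yellow, green, blue, white, 72 degrees apart.
- sight_axis (a point): Point on the vertical axis of the sight, 32 mm from the wheel's axis and 34 mm above the desk, at the level of the filters. The sight is a black upright tube with a steel rim, 33 mm wide, bore 16 mm, 48 to 86 mm above the desk, on an arm 20 mm wide (70 to 82 mm above the desk) that reaches from the post over the tabs.
- red_filter (a point): Centre of the top of the red filter, a disc 24 mm wide in the wheel, 34 mm above the desk, 32 mm from the wheel's axis; its axes turn with the wheel. The wheel is an aluminium disc of radius 49 mm, 25 to 34 mm above the desk (hub cap to 44 mm), with five such filters and outside each one a tab of the same colour.
- lamp_button_top (a point): Centre of the top of the red lamp button (28 mm across) on the switch box; it goes down 6 mm, springs back, and is fully down at about 5 N. The button is fixed to the switch box.
- lamp_button (a joint): Travel of the lamp button in m: 0 released, 0.006 fully down.
- switch_box: Loose grey wireless switch box, 110 x 70 x 30 mm, 0.45 kg, on rubber feet, standing on the desk to the left of the turret, its +x end away from the robot within 25 degrees; it carries the red lamp button 18 mm from its centre toward its own -x end. Origin at the centre of its underside, long side along its x, z up.
- red_tab (a point): Centre of the upright red paddle on the wheel's rim straight outside the red filter, 46 mm above the desk and 71 mm from the wheel's axis. The paddle is 30 mm long outward (56 to 86 mm from the axis), 8 mm thick along the rim, 33 to 59 mm above the desk; its dark arm below reaches down to 25 mm.
- yellow_tab (a point): Centre of the upright yellow paddle on the wheel's rim straight outside the yellow filter, 46 mm above the desk and 71 mm from the wheel's axis. Same size as the red tab's.
- green_tab (a point): Centre of the upright green paddle on the wheel's rim straight outside the green filter, 46 mm above the desk and 71 mm from the wheel's axis. Same size as the red tab's.
- blue_tab (a point): Centre of the upright blue paddle on the wheel's rim straight outside the blue filter, 46 mm above the desk and 71 mm from the wheel's axis. Same size as the red tab's.
- white_tab (a point): Centre of the upright white paddle on the wheel's rim straight outside the white filter, 46 mm above the desk and 71 mm from the wheel's axis. Same size as the red tab's.
- screwdriver_1: The blue screwdriver, 217 x 28 x 27 mm; loose bystander, not part of the job; origin at the centre of its underside.
- housing_w0: The black lens housing at the left, 63 x 91 x 22 mm; loose bystander, not part of the job; origin at the centre of its underside.
- small_dish: The dish of screws, 69 mm across, 18 mm high; loose bystander, not part of the job; origin at the centre of its underside.
- steel_tweezers: The tweezers, 133 x 20 x 9 mm; loose bystander, not part of the job; origin at the centre of its underside.
- glue_bottle: The glue bottle, 34 mm across, 126 mm tall; loose bystander, not part of the job; origin at the centre of its underside.
- pocket_calculator: The calculator, 118 x 70 x 13 mm; loose bystander, not part of the job; origin at the centre of its underside.
- plain_housing: The flat black lens housing to the right of the turret, 63 x 91 x 22 mm; loose bystander, not part of the job; origin at the centre of its underside.
- upright_housing: The upright lens housing to the right of the turret, 27 x 91 x 63 mm; loose bystander, not part of the job; origin at the centre of its underside.

How it is judged:
On the way, in this order (a step that is already met when the one before it is completed fails the run):
1. the red filter is centred under the sight and the wheel is still (horizontal distance between red_filter and sight_axis below 0.004 m and velocity of joint wheel between -0.05 and 0.05 rad/s), for 0.3 s.
2. the lamp button is pressed fully down with the red filter still in place (horizontal distance between red_filter and sight_axis below 0.004 m and value of joint lamp_button above 0.005 m), for 0.05 s.
At the end, for the whole second after the job is handed in: The red filter's centre is within 4 mm of the sight's axis (it fills the 16 mm bore) and the wheel is still; the lamp button has been fully pressed after that and is up again; the switch box stands flat within 20 mm of where it stood (all of step 1 and value of joint lamp_button below 0.001 m and distance of switch_box from where it was at the start of the episode below 0.02 m and height (world z) of switch_box below 0.006 m and angle between switch_box's own z axis and vertical below 0.1 rad); the robot touches nothing.
It fails at once if the lamp button is pressed while the red filter is not under the sight (value of joint lamp_button above 0.003 m and not (horizontal distance between red_filter and sight_axis below 0.004 m)).
It fails at once if the switch box is lifted, tipped or carried off (height (world z) of switch_box above 0.01 m or angle between switch_box's own z axis and vertical above 0.2 rad or distance of switch_box from where it was at the start of the episode above 0.03 m).
It fails at once if one of the other loose things on the desk is moved by more than 20 mm (distance of any of screwdriver_1, housing_w0, small_dish, steel_tweezers, glue_bottle, pocket_calculator, plain_housing, upright_housing from where it was at the start of the episode above 0.02 m).
It also fails if it takes over 64 s, if anything falls off the work surface, if the arm or the gripper's body presses on something with over 40 N, if the wrist force passes 120 N, or if a joint passes its speed limit or range.

## Robot

A 6-joint arm with a two-finger parallel gripper is mounted at the origin on a cart in front of the work surface, level with it; the furniture and walls round the work are solid. World frame = base frame: x ahead of the robot, y to its left, z up, the work surface at z = 0. Lengths are in m, angles in rad, forces in N, time in s.
With the tool pointing down it reaches from about 0.25 to 0.775 m from the base axis. Payload 4 kg.
Tool frame: the origin (TCP) lies at the very end of the fingers, on their centre line; the grasp point (between the pads) lies 19 mm behind it; z points along the fingers, y is the line along which they close (so a half turn about z gives the same grasp; the last joint's range is limited). The gripper opens to 94 mm and grips with 3 to 60 N. Pads are 16 mm wide; open, the fingers measure 119 mm over their backs; the gripper's body (75 mm by 177 mm) begins 78 mm behind the grasp point.
Start: joints at [-1.264, 0.087, 1.371, -0, 1.684, -0.103], TCP at [0.219, -0.504, 0.206] pointing down, gripper open.
Joint ranges: [-3.1, 3.1], [-0.76, 2.03], [0.27, 2.55], [-1.08, 4.22], [0.17, 2.65], [-2.57, 2.57]. Speed limits (rad/s): [2.79, 2.79, 3.14, 3.14, 3.14, 3.14].

## Interface

Orientations are given as [roll, pitch, yaw] about the fixed x, y, z axes, in that order (R = Rz(yaw) Ry(pitch) Rx(roll)).
In Python, from bench import robot, vision gives the robot as it stands.
- The arm moves only by the shell command python3 -m crank 'ROWS'. ROWS is JSON, a list of rows, each a list of 3 entries, a list of its own where there are three numbers: the closure, from 0 (fully open) to 1 (shut), then the shift along the tool's x, y, z in m, then the turn, a rotation vector about the tool's x, y, z in degrees. A call has 1 to 8 rows; each row shifts and turns the commanded pose from where the row before left it, along the tool's axes as they then stand; what a row does not reach is not made up. A row lasts 1/10 s, in which the tool goes at most 50 mm and 8.59 degrees, less where a joint would pass 70% of its speed; a pose out of reach is approached as far as the arm can. A call with a gripper value outside its range is refused whole. The fingers move at their own pace and stop on an object; the grip force is fixed at half the most. Time passes only in rows, so rows that do not move let the fingers close. It gives the time, the measured TCP pose, the force, the opening and the grip force at its end, in the units of the state.
- robot.get_obs(): the state, without advancing time (a new reading comes with each control period).
- vision.snapshot(name): name is "scene" or "side" or "wrist"; returns a dict with "color" (400x640x3 uint8, red, green, blue), "z_map" (400x640 float32, m along the optical axis (not along the pixel's ray), 0 where there is no reading), "fx", "fy", "cx", "cy" (pixels), "R" (3x3) and "t" (3): a world point X has camera coordinates R X + t. Camera axes: x right, y down, z forward; pixel columns grow to the right and rows downward; lengths in m; the calibration is good to about 2 mm. A picture is of the moment at which its call begins.
- robot.close_job(): hands the job in; it is judged then, once.
The state is a dict: "time": time; "joint_positions": joint angles; "qvel": joint speeds; "joint_torque": joint torques, N m; "tool_pos": TCP position; "ee_rot": TCP orientation; "wrist_force": force on the tool from outside, world axes, zero at the start; "wrist_torque": the same for the moment, N m; "width": finger opening in m; "finger_force": force on a finger pad.
Only numpy, scipy, OpenCV 4.12 (cv2) and the standard library are available. Lean on these libraries where they do the work, as an engineer would, in place of code of your own. Each camera call takes 0.05 s, during which the arm holds its last target. There are 200 camera calls.

## Working session

There is one attempt and no reset: what is moved stays moved. The work goes in short steps, Python scripts to look and compute and a shell command to move; the robot and the scene stay as the last step left them, time stands still between calls to the robot, and variables do not carry over. Pictures are saved under pics/ and viewed, at most 10 in all, crops included, and the job is handed in when it is done.

```bash
mkdir -p pics; ls; cat > h.py <<'E'
import numpy as np,cv2
from bench import robot,vision
def snap(n,f):
    s=vision.snapshot(n); np.savez('%s.npz'%f,**s)
    cv2.imwrite('pics/%s.png'%f,s['color'][:,:,::-1]); return s
def load(f): return dict(np.load('%s.npz'%f))
def px(s,u,v,z=None):
    # world point of pixel: by depth, or on plane z
    u=float(u);v=float(v)
    d=np.array([(u-s['cx'])/s['fx'],(v-s['cy'])/s['fy'],1]);R=s['R'];t=s['t']
    c=-R.T@t; r=R.T@d
    k=np.median(s['z_map'][int(v)-1:int(v)+2,int(u)-1:int(u)+2]) if z is None else (z-c[2])/r[2]
    return c+k*r
E
python3 - <<'E'
from h import *
for n in('scene','side'):
    s=snap(n,n+'0'); print(n,(-s['R'].T@s['t']).round(3))
o=robot.get_obs();print(o['time'],o['tool_pos'],o['ee_rot'],o['width'])
E
```

```text
pics
scene [-0.536 -1.13   1.102]
side [0.197 1.155 0.62 ]
0.1 [ 0.21896453 -0.50399269  0.20443222] [-3.13960561e+00 -1.74090829e-04  4.09783374e-01] 0.09392518292632458
```

View pics/scene0.png

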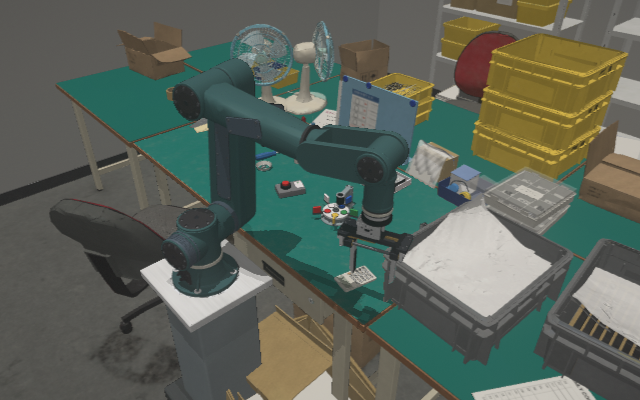

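View pics/side0.png

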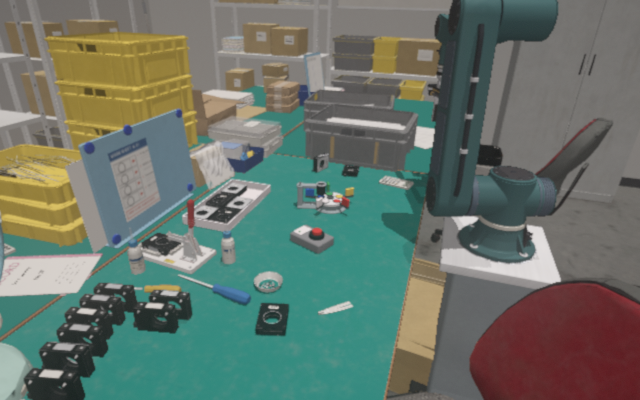

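The turret is near (338,211) in scene and (328,198) in side. The switch box is near (290,188) in scene and (312,237) in side. I'll get coarse positions and enlarge both.

```bash
python3 - <<'E'
from h import *
a=load('scene0');b=load('side0')
for s,l in((a,[(335,211),(341,198),(290,186)]),(b,[(331,203),(317,231),(322,187),(312,237)])):
    for p in l: print(p,px(s,*p).round(3))
A=cv2.resize(a['color'][165:235,265:385],None,fx=6.6,fy=6.6,interpolation=3)[:300*2]
B=cv2.resize(b['color'][145:255,280:400],None,fx=6.6,fy=6.6,interpolation=3)
cv2.imwrite('pics/c1.png',A[:,:,::-1]);cv2.imwrite('pics/c2.png',cv2.resize(B,(640,587))[:,:,::-1])
E
```

```text
(335, 211) [ 0.514 -0.065  0.036]
(341, 198) [ 0.545 -0.063  0.079]
(290, 186) [0.501 0.179 0.034]
(331, 203) [ 0.507 -0.02   0.037]
(317, 231) [0.486 0.2   0.053]
(322, 187) [ 0.545 -0.038  0.08 ]
(312, 237) [0.494 0.217 0.042]
```

View pics/c1.png

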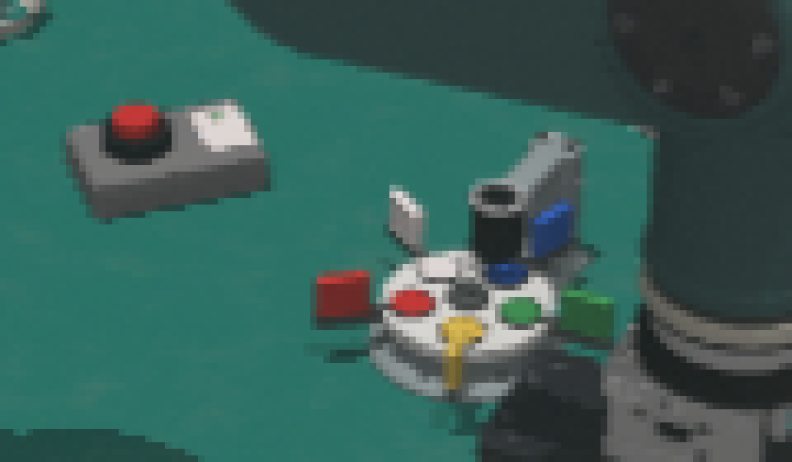

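The crop shows the hub at about (467,293), the sight rim at (497,190), red on the left, yellow towards the robot and blue by the sight. I'll work out the geometry.

```bash
python3 - <<'E'
from h import *
a=load('scene0')
f=lambda u,v,z:px(a,265+u/6.6-.4,165+v/6.6-.4,z)
F=dict(red=(411,303),yel=(461,330),grn=(521,313),blu=(507,273),wht=(440,268))
P={k:f(*v,.034) for k,v in F.items()}
for k,v in P.items():print(k,v.round(4))
c=np.mean([v for v in P.values()],0);print('axis',c.round(4),'hub',f(467,289,.044).round(4))
s=f(497,191,.086);print('sight',s.round(4))
for k,v in P.items():print(k,np.hypot(*(v-c)[:2]).round(4),np.degrees(np.arctan2(*(v-c)[1::-1])).round(1))
d=s-c;print('sight r,ang',np.hypot(*d[:2]),np.degrees(np.arctan2(d[1],d[0])))
print('button',f(135,112,.05).round(3), 'btn depth',px(a,285,183).round(4))
E
```

```text
red [ 0.4961 -0.0405  0.034 ]
yel [ 0.4991 -0.0776  0.034 ]
grn [ 0.5349 -0.0881  0.034 ]
blu [ 0.5562 -0.0552  0.034 ]
wht [ 0.5315 -0.0264  0.034 ]
axis [ 0.5236 -0.0576  0.034 ] hub [ 0.5186 -0.0616  0.044 ]
sight [ 0.5547 -0.0468  0.086 ]
red 0.0324 148.1
yel 0.0316 -140.7
grn 0.0326 -69.6
blu 0.0328 4.1
wht 0.0321 75.7
sight r,ang 0.032900500165476736 19.083742902623428
button [0.492 0.198 0.05 ] btn depth [0.484  0.1883 0.051 ]
```

```bash
python3 -m crank '[[1,[0,0,-0.04],[0,0,0]],[1,[0.033,-0.02,-0.01],[0,0,0]],[1,[0.033,-0.02,0],[0,0,0]],[1,[0.033,-0.02,0],[0,0,0]],[1,[0.033,-0.02,0],[0,0,0]],[1,[0.033,-0.02,0],[0,0,0]],[1,[0.033,-0.02,0],[0,0,0]],[1,[0.033,-0.02,0],[0,0,0]]]'
python3 -m crank '[[1,[0.033,-0.02,0],[0,0,0]],[1,[0.033,-0.02,0],[0,0,0]],[1,[0.033,-0.02,0],[0,0,0]],[1,[0.033,-0.02,0],[0,0,0]],[1,[0.033,-0.02,0],[0,0,0]],[1,[0,0,0],[0,0,0]],[1,[0,0,0],[0,0,0]],[1,[0,0,0],[0,0,0]]]'
python3 - <<'E'
from h import *
s=snap('wrist','w0');print((-s['R'].T@s['t']).round(3),s['R'].round(2).tolist())
E
```

```text
time: 0.9
tool_pos: [0.3757, -0.2825, 0.255]
ee_rot: [-3.141, 0.0, 0.41]
wrist_force: [0.2, -0.3, -0.0]
width: 0.0334
finger_force: 0.0
time: 1.7
tool_pos: [0.4862, -0.1273, 0.2552]
ee_rot: [3.142, 0.001, 0.409]
wrist_force: [-0.5, -0.2, 0.6]
width: 0.0006
finger_force: 0.0
[ 0.564 -0.094  0.434] [[0.4, -0.92, 0.0], [-0.88, -0.38, 0.29], [-0.27, -0.12, -0.96]]
```

View pics/w0.png

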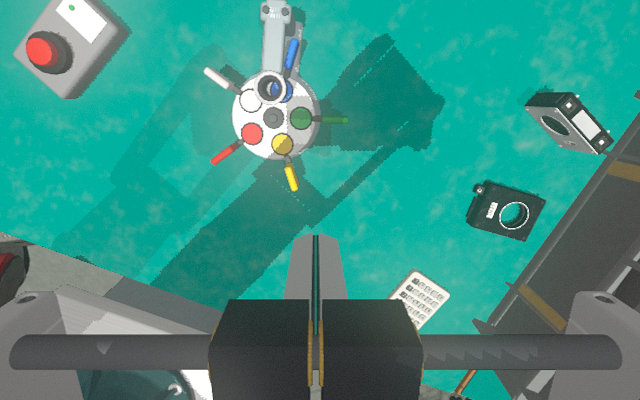

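The wrist view shows the hub at (273,118), the sight rim at (271,89), the red filter at (252,134), yellow at (283,144), green at (302,118), white at (250,99) and the button at about (42,52).

```bash
cat >> h.py <<'E'
def filt(s,P,hub,sight):
    P={k:px(s,*v,.034) for k,v in P.items()}; h=px(s,*hub,.044); S=px(s,*sight,.086)
    A=np.array([p[:2] for p in P.values()])
    from scipy.optimize import least_squares
    c=least_squares(lambda c:np.hypot(*(A-c).T)-.032,h[:2]).x
    print('axis',c.round(4),'hub',h[:2].round(4),'sight',S[:2].round(4))
    for k,p in list(P.items())+[('sight',S)]:
        d=p[:2]-c; print(k,np.hypot(*d).round(4),np.degrees(np.arctan2(d[1],d[0])).round(1))
E
python3 - <<'E'
from h import *
s=load('w0')
filt(s,dict(red=(252,134),yel=(283,144),grn=(302,118),wht=(250,99)),(273,118),(271,89))
print('btn',px(s,42,52,.05).round(4),px(s,42,52).round(4), 'post',px(s,276,9,.083).round(3))
for p in[(14,38),(62,95),(129,30)]:print(px(s,*p).round(4))
E
```

```text
axis [ 0.5241 -0.058 ] hub [ 0.5243 -0.0586] sight [ 0.5539 -0.0503]
red 0.0325 149.6
yel 0.0326 -138.3
grn 0.0333 -67.7
wht 0.0335 75.3
sight 0.0308 14.5
btn [0.4909 0.1912 0.05  ] [0.491  0.1906 0.0508] post [ 0.622 -0.028  0.083]
[0.484  0.2599 0.002 ]
[0.4492 0.1777 0.0282]
[0.5466 0.1374 0.0018]
```

```bash
python3 -m crank '[[1,[0.012,0.005,0],[0,0,-8.5]],[1,[0,0,0],[0,0,-8.5]],[1,[0,0,0],[0,0,-8.5]],[1,[0,0,0],[0,0,-8.5]],[1,[0,0,0],[0,0,-8.5]],[1,[0,0,0],[0,0,-8.5]],[1,[0,0,0],[0,0,-8.5]],[1,[0,0,0],[0,0,-8.5]]]'
python3 -m crank '[[1,[0,0,0],[0,0,-8.5]],[1,[0,0,0],[0,0,-8.5]],[1,[0,0,0],[0,0,-8.5]],[1,[0,0,0],[0,0,-8.5]],[1,[0,0,0],[0,0,-8.5]],[1,[0,0,0],[0,0,-8.5]],[1,[0,0,0],[0,0,-8.5]],[1,[0,0,0],[0,0,-8.5]]]'
python3 -m crank '[[1,[0,0,0.04],[0,0,0]],[1,[0,0,0.04],[0,0,0]],[1,[0,0,0.04],[0,0,0]],[1,[0,0,0],[0,0,0]],[1,[0,0,0],[0,0,0]]]'
```

```text
time: 2.55
tool_pos: [0.4991, -0.1278, 0.2556]
ee_rot: [3.141, 0.0, 1.6]
wrist_force: [0.1, -0.5, 0.6]
width: 0.0004
finger_force: 0.0
time: 3.35
tool_pos: [0.4991, -0.1278, 0.2556]
ee_rot: [-3.141, 0.0, 2.787]
wrist_force: [0.6, -0.7, 0.1]
width: 0.0005
finger_force: 0.0
time: 3.85
tool_pos: [0.4992, -0.1273, 0.1358]
ee_rot: [-3.141, -0.001, 2.782]
wrist_force: [-0.4, -0.1, 1.0]
width: 0.0001
finger_force: 0.0
```

```bash
python3 -m crank '[[1,[0,0,0.047],[0,0,0]],[1,[0,0,0.047],[0,0,0]],[1,[0,0,0],[0,0,0]],[1,[0.0076,0.0004,0],[0,0,6]],[1,[0.0076,0.0004,0],[0,0,6]],[1,[0.0076,0.0004,0],[0,0,6]],[1,[0.0076,0.0004,0],[0,0,6]],[1,[0.0076,0.0004,0],[0,0,6]]]'
python3 -m crank '[[1,[0.0076,0.0004,0],[0,0,6]],[1,[0.0076,0.0004,0],[0,0,6]],[1,[0.0076,0.0004,0],[0,0,6]],[1,[0.0076,0.0004,0],[0,0,6]],[1,[0.0076,0.0004,0],[0,0,6]],[1,[0.0076,0.0004,0],[0,0,6]]]'
python3 - <<'E'
from h import *
o=robot.get_obs();d=np.array(o['tool_pos'])[:2]-[.5241,-.0582]
print(o['tool_pos'],np.hypot(*d),np.degrees(np.arctan2(d[1],d[0])),np.degrees(o['ee_rot'][2]))
snap('wrist','w1')
E
```

```text
time: 4.65
tool_pos: [0.4723, -0.107, 0.047]
ee_rot: [3.139, 0.009, 2.255]
wrist_force: [0.4, -3.8, -0.8]
width: 0.0007
finger_force: 1.2
time: 5.25
tool_pos: [0.4552, -0.0646, 0.0468]
ee_rot: [3.136, 0.005, 1.627]
wrist_force: [-1.5, -2.9, -0.0]
width: 0.0007
finger_force: 1.3
[ 0.45520449 -0.06460374  0.04679949] 0.06919248116546117 -174.68969424458368 93.19552927074908
```

View pics/w1.png

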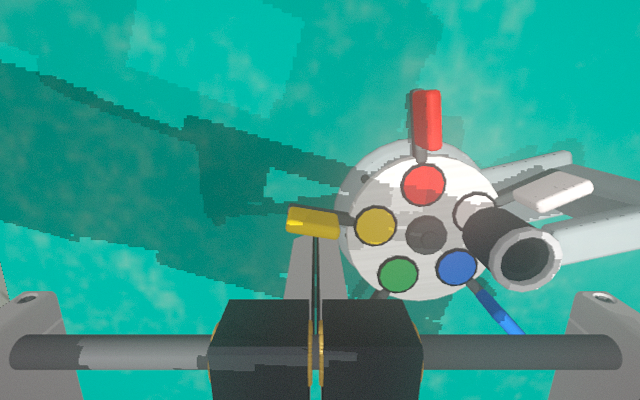

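The push works: the finger is flush behind the yellow paddle at (313,222), and red is at (423,185) and advancing. I'll continue, nearly to the goal.

```bash
python3 -m crank '[[1,[0.0076,0.0002,0],[0,0,6]],[1,[0.0076,0.0002,0],[0,0,6]],[1,[0.0076,0.0002,0],[0,0,6]],[1,[0.0076,0.0002,0],[0,0,6]],[1,[0.0076,0.0002,0],[0,0,6]],[1,[0.0076,0.0002,0],[0,0,6]]]'
python3 -m crank '[[1,[0.0076,0.0004,0],[0,0,6]],[1,[0.0076,0.0004,0],[0,0,6]],[1,[0.0076,0.0004,0],[0,0,6]],[1,[0.0076,0.0004,0],[0,0,6]],[1,[0.0076,0.0004,0],[0,0,6]],[1,[0.005,0.0002,0],[0,0,4]],[1,[0,0,0],[0,0,0]],[1,[0,0,0],[0,0,0]]]'
python3 - <<'E'
from h import *
o=robot.get_obs();d=np.array(o['tool_pos'])[:2]-[.5241,-.0582]
print(o['tool_pos'],np.hypot(*d),np.degrees(np.arctan2(d[1],d[0])),np.degrees(o['ee_rot'][2]))
snap('wrist','w2')
E
```

```text
time: 5.9
tool_pos: [0.4661, -0.0205, 0.0462]
ee_rot: [3.134, -0.001, 1.0]
wrist_force: [-0.2, -2.7, 0.8]
width: 0.0007
finger_force: 1.2
time: 6.7
tool_pos: [0.4971, 0.0083, 0.0442]
ee_rot: [3.14, -0.004, 0.412]
wrist_force: [0.1, 0.9, -0.8]
width: 0.0005
finger_force: 0.0
[0.49713856 0.00834924 0.04419383] 0.07180334705196173 112.0546061643535 23.607072364542883
```

View pics/w2.png

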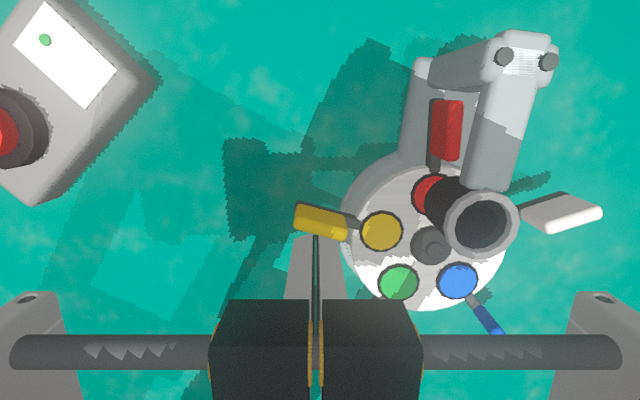

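The red paddle has reached the post arm, with the red filter at about (428,195). Yellow (381,231), green (398,282) and blue (458,281) are fully visible, so I'll measure the phase from those.

```bash
python3 - <<'E'
from h import *
s=load('w2')
filt(s,dict(yel=(381,231),grn=(398.5,282),blu=(458,281)),(431,246),(481,222))
c=[.5241,-.0582]
for n,(u,v,z) in dict(screws=(527,59,.083),screwL=(504,57,.083),screwR=(549,61,.083)).items():
    p=px(s,u,v,z)[:2]-c;print(n,np.hypot(*p).round(4),np.degrees(np.arctan2(p[1],p[0])).round(1))
E
```

```text
axis [ 0.5237 -0.0582] hub [ 0.5257 -0.0536] sight [ 0.5559 -0.0456]
yel 0.0325 97.4
grn 0.0317 169.1
blu 0.0325 -118.0
sight 0.0346 21.3
screws 0.1017 17.3
screwL 0.1019 22.5
screwR 0.1024 12.4
```

```bash
python3 -m crank '[[1,[0.0025,0.0001,0],[0,0,2]],[1,[0.0025,0.0001,0],[0,0,2]],[1,[0.0025,0.0001,0],[0,0,2]],[1,[0.0013,0,0],[0,0,1]],[1,[0.0013,0,0],[0,0,1]],[1,[0.0013,0,0],[0,0,1]],[1,[0,0,0],[0,0,0]],[1,[0,0,0],[0,0,0]]]'
python3 - <<'E'
from h import *
o=robot.get_obs();d=np.array(o['tool_pos'])[:2]-[.5241,-.0582]
print(np.hypot(*d),np.degrees(np.arctan2(d[1],d[0])),np.degrees(o['ee_rot'][2]))
s=snap('wrist','w3')
cv2.imwrite('pics/w3c.png',cv2.resize(s['color'][150:320,260:560],None,fx=2.5,fy=2.5,interpolation=2)[:,:,::-1])
E
```

```text
time: 7.55
tool_pos: [0.506, 0.0122, 0.0415]
ee_rot: [3.142, -0.0, 0.253]
wrist_force: [-1.0, 0.3, 0.8]
width: 0.0002
finger_force: 0.6
0.07267861145556173 104.42035926836053 14.5014806700235
```

View pics/w3c.png

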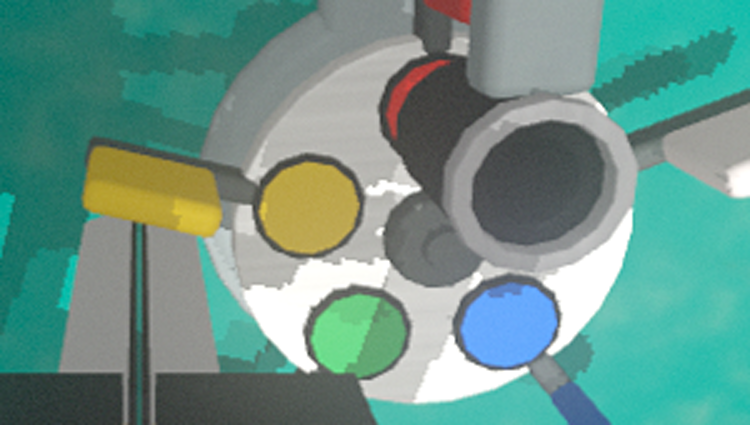

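```bash
python3 - <<'E'
from h import *
s=load('w3')
g=lambda u,v:(260+u/2.5-.3,150+v/2.5-.3)
filt(s,dict(yel=g(309,206),grn=g(357,332),blu=g(507,323)),g(432,238),g(540,184))
E
```

```text
axis [ 0.524  -0.0579] hub [ 0.5263 -0.0527] sight [ 0.5553 -0.0466]
yel 0.032 91.3
grn 0.032 162.4
blu 0.032 -125.4
sight 0.0332 19.9
```

Red is at about 18.8° and the sight is at 17–20°, so it's essentially in place. I'll nudge 1° more, back off, lift and check from above.

```bash
python3 -m crank '[[1,[0.0013,0,0],[0,0,1]],[1,[0,0,0],[0,0,0]],[1,[0,0,0],[0,0,0]],[1,[-0.01,0,0],[0,0,0]],[1,[-0.015,0,0],[0,0,0]],[1,[0,0,-0.05],[0,0,0]],[1,[0,0,-0.05],[0,0,0]],[1,[0,0,-0.05],[0,0,0]]]'
python3 -m crank '[[1,[0,-0.04,-0.02],[0,0,0]],[1,[0,-0.04,0],[0,0,0]],[1,[0,0,0],[0,0,0]],[1,[0,0,0],[0,0,0]]]'
python3 - <<'E'
from h import *
s=snap('wrist','w4')
c=s['R']@np.array([.54,-.055,.05])+s['t'];u,v=int(s['fx']*c[0]/c[2]+s['cx']),int(s['fy']*c[1]/c[2]+s['cy']);print(u,v)
u0,v0=max(u-75,0),max(v-60,0);print(u0,v0)
cv2.imwrite('pics/w4c.png',cv2.resize(s['color'][v0:v0+120,u0:u0+150],None,fx=5,fy=5,interpolation=2)[:,:,::-1])
E
```

```text
time: 8.4
tool_pos: [0.4818, 0.0067, 0.1925]
ee_rot: [-3.141, 0.0, 0.235]
wrist_force: [1.6, -0.3, 0.3]
width: 0.0002
finger_force: 0.0
time: 8.8
tool_pos: [0.4638, 0.0848, 0.2114]
ee_rot: [3.141, -0.001, 0.237]
wrist_force: [0.0, -0.1, 0.3]
width: 0.0005
finger_force: 0.0
466 142
391 82
```

View pics/w4c.png

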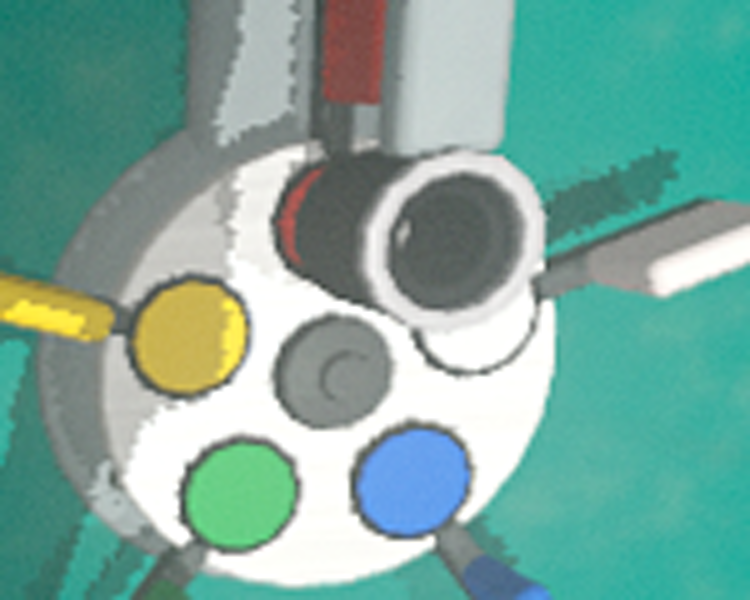

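The red filter is under the tube; in the crop, yellow is at (190,335), green (240,494), blue (413,481), white partly hidden, and the rim at (456,240).

```bash
python3 - <<'E'
from h import *
s=load('w4')
g=lambda u,v:(391+u/5-.4,82+v/5-.4)
filt(s,dict(yel=g(190,335),grn=g(240,494),blu=g(413,481)),g(345,372),g(456,240))
print('btn search')
h=cv2.cvtColor(s['color'],cv2.COLOR_RGB2HSV);m=((h[...,0]<8)|(h[...,0]>172))&(h[...,1]>150)&(h[...,2]>90)
n,l,st,ce=cv2.connectedComponentsWithStats(m.astype(np.uint8))
for i in range(1,n):
    if st[i,4]>150:print(st[i],ce[i],px(s,*ce[i]).round(4))
E
```

```text
axis [ 0.5239 -0.058 ] hub [ 0.5251 -0.0563] sight [ 0.5549 -0.0477]
yel 0.0321 89.6
grn 0.0319 162.1
blu 0.0321 -125.5
sight 0.0326 18.5
btn search
[203 119  26  27 525] [214.9352381  132.00190476] [0.4906 0.1945 0.0512]
[ 76 370  57  30 981] [105.43832824 385.78185525] [-0.0021  0.3444 -0.0671]
```

The wheel is within about 1° of the sight. Now the button, at (0.4906, 0.193, 0.051).

```bash
python3 -m crank '[[1,[0.0171,-0.033,0],[0,0,0]],[1,[0.0171,-0.033,0],[0,0,0]],[1,[0.0171,-0.033,0],[0,0,0]],[1,[0,0,0.045],[0,0,0]],[1,[0,0,0.045],[0,0,0]],[1,[0,0,0.045],[0,0,0]],[1,[0,0,0],[0,0,0]],[1,[0,0,0],[0,0,0]]]'
```

```text
time: 9.65
tool_pos: [0.4909, 0.1916, 0.076]
ee_rot: [3.141, 0.002, 0.234]
wrist_force: [0.9, 0.0, 0.4]
width: 0.0003
finger_force: 0.0
```

```bash
python3 -m crank '[[1,[0,0,0.01],[0,0,0]],[1,[0,0,0.01],[0,0,0]],[1,[0,0,0.003],[0,0,0]],[1,[0,0,0.003],[0,0,0]],[1,[0,0,0],[0,0,0]]]'
```

```text
time: 10.15
tool_pos: [0.4914, 0.1927, 0.0509]
ee_rot: [3.141, -0.001, 0.235]
wrist_force: [-0.4, -1.0, 2.4]
width: 0.0001
finger_force: 1.0
```

```bash
python3 -m crank '[[1,[0,0,0.002],[0,0,0]],[1,[0,0,0.002],[0,0,0]],[1,[0,0,0.002],[0,0,0]],[1,[0,0,0],[0,0,0]]]'; python3 -m crank '[[1,[0,0,0.002],[0,0,0]],[1,[0,0,0],[0,0,0]],[1,[0,0,0],[0,0,0]]]'
```

```text
time: 10.55
tool_pos: [0.4915, 0.1927, 0.0462]
ee_rot: [3.141, -0.001, 0.235]
wrist_force: [-2.0, -1.0, 9.3]
width: 0.0004
finger_force: 4.6
time: 10.85
tool_pos: [0.4916, 0.1928, 0.046]
ee_rot: [3.141, -0.002, 0.235]
wrist_force: [-5.3, -2.0, 15.7]
width: 0.0
finger_force: 8.3
```

The button has bottomed out at 15.7 N with no further travel. I'll retract and check.

```bash
python3 -m crank '[[1,[0,0,-0.01],[0,0,0]],[1,[0,0,-0.04],[0,0,0]],[1,[0,0,-0.05],[0,0,0]],[1,[-0.03,0.03,-0.05],[0,0,0]],[1,[0,0.03,0],[0,0,0]],[1,[0,0,0],[0,0,0]],[1,[0,0,0],[0,0,0]],[1,[0,0,0],[0,0,0]]]'
python3 - <<'E'
from h import *
s=snap('wrist','w5')
E
```

```text
time: 11.65
tool_pos: [0.4804, 0.1365, 0.1791]
ee_rot: [-3.141, 0.003, 0.236]
wrist_force: [-0.5, 0.0, 0.0]
width: 0.0002
finger_force: 0.0
```

View pics/w5.png

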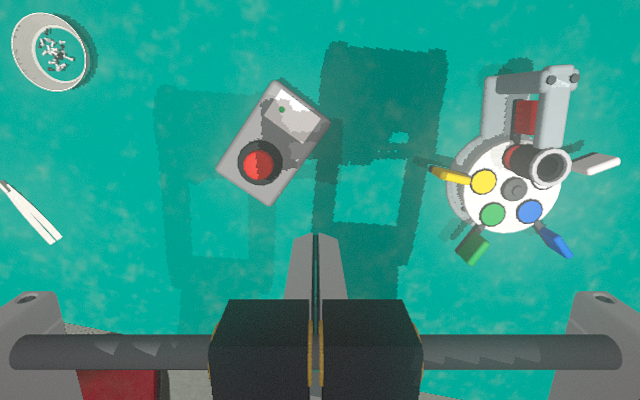

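The button is up at (258,162), the box hasn't moved, the wheel is unchanged with red under the tube at (550,165), and the gripper is clear of everything. Handing in.

```bash
python3 - <<'E'
from h import *
s=load('w5');print(px(s,258,162).round(4))
print(robot.close_job())
E
```

```text
[0.4942 0.1946 0.0511]
the job is handed in; nothing more can be done
None
```

I turned the red filter to within about 1° of the sight, then pressed the lamp button fully down and let it come back up; the job is handed in, but no verdict was returned.

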